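Roll the plunger rods on the surface plate and scrap the bent one

ROBOT

A 6-joint arm with a two-finger parallel gripper is mounted at the origin on a cart in front of the work surface, level with it; the furniture and walls round the work are solid. World frame = base frame: x ahead of the robot, y to its left, z up, the work surface at z = 0. Lengths are in m, angles in rad, forces in N, time in s.
With the tool pointing down it reaches from about 0.3 to 0.875 m from the base axis. Payload 6.4 kg.
Tool frame: the origin (TCP) lies between the finger pads; the fingertips stand 25 mm ahead of it and the grasp point (between the pads) lies 6 mm ahead of it (arm.nose_length is the distance from the TCP to the fingertips, in m); z points along the fingers, x is the direction in which the jaws open and shut, and the axes are right-handed (so a half turn about z gives the same grasp; the last joint's range is limited). The gripper opens to 85 mm and grips with 20 to 120 N. Pads are 22 mm wide; open, the fingers measure 114 mm over their backs; the gripper's body (76 mm by 85 mm) begins 54 mm behind the grasp point. The pads swing forward as they close: fully open they stand 13 mm farther back than shut.
Start: joints at [-1.523, 0.181, 1.607, -0, 1.354, -0.206], TCP at [0.144, -0.557, 0.256] pointing down, gripper open.
Joint ranges: [-2.99, 2.99], [-0.89, 2.07], [0.3, 2.58], [-1.14, 4.28], [0, 2.63], [-3.12, 3.12]. Speed limits (rad/s): [2.57, 2.57, 3.01, 3.14, 3.14, 3.14].

INTERFACE

Orientations are given as a unit quaternion [w, x, y, z].
In Python, from station import arm gives the robot as it stands. The module is installed in compiled form; this text tells all that it offers.
- The arm moves only by the tool jog_arm, never from a script. Its argument "plan" is a list of rows, each a list of 7 numbers: the shift along the tool's x, y, z in cm, then the turn, a rotation vector about the tool's x, y, z in rad, then the finger opening in cm, from 0 to 8.54. In form: [[dx, dy, dz, wx, wy, wz, hand], ...]. A call has 1 to 8 rows; each row shifts and turns the commanded pose from where the row before left it, along the tool's axes as they then stand; what a row does not reach is not made up. A row lasts 1/10 s, in which the tool goes at most 50 mm and 8.59 degrees, less where a joint would pass 70% of its speed; a pose out of reach is approached as far as the arm can. A call is refused whole if a number of a shift passes 5 or a number of a turn 0.15, either way. A call with a gripper value outside its range is refused whole. The fingers move at their own pace and stop on an object; the grip force is fixed at half the most. Time passes only in rows, so rows that do not move let the fingers close. It gives the time, the measured TCP pose, the force and the opening at its end, in the units of the state.
- arm.get_obs(): the state, without advancing time (a new reading comes with each control period).
- arm.capture(name): name is "scene" or "top" or "wrist"; returns a dict with "color" (480x640x3 uint8, red, green, blue), "fx", "fy", "cx", "cy" (pixels), "world_to_cam" (4x4, takes a point from world to camera coordinates). Camera axes: x right, y up, looking along -z (the intrinsics and any distortion apply to the point x, -y, -z); pixel columns grow to the right and rows downward; lengths in m; the calibration is good to about 2 mm. A picture is of the moment at which its call begins. There is no depth.
- arm.hand_in(): hands the job in, once; it reports no verdict.
The state is a dict: "clock": time; "qpos": joint angles; "qd": joint speeds; "effort": joint torques, N m; "tool_pos": TCP position; "tcp_rot": TCP orientation; "force": force on the tool from outside, world axes, zero at the start; "ft_torque": the same for the moment, N m; "grip_width": opening from 0.0 (shut) to 1.0 (fully open).
Only numpy, scipy, OpenCV 4.12 (cv2) and the standard library are available. Lean on these libraries where they do the work, as an engineer would, in place of code of your own. Each camera call takes 0.05 s, during which the arm holds its last target.

TASK

One of the three spare plunger rods on the surface plate is bent. Roll the rods one at a time on the plate under a lightly pressing fingertip, a quarter turn each way, until you feel one lift your finger by about a millimetre, without ever pressing a rod on the plate with more than 15 newtons; then put that rod into the grey scrap tray and leave the two straight ones lying on the plate. Leave the other things round the plate alone.

Things in the scene. Friction and masses are not known exactly. Their poses are not given: they have to be found in the camera images.
- rod_1_centre (a point): Rod 1: centre, on the axis half-way along, of one of three ground steel rods that look alike: 12 mm diameter, 120 mm long, with a 9 mm spigot 8 mm across at its +x end, 0.1 kg, lying on the plate along this point's x. y and z turn with the rod as it rolls (z up at the start). At rest the point is 6 mm above the plate for every rod.
- rod_2_centre (a point): Rod 2: centre of a rod that looks like rod 1, of the same size and weight.
- rod_3_centre (a point): Rod 3: centre of a rod that looks like rod 1, of the same size and weight.
- plate_top (a point): centre of the flat top of a small stone surface plate, fixed, level and rigid: 180 mm (x) by 230 mm (y), 40 mm high. The rods lie roughly along its x, about 70 mm apart, and roll along its y. At both y ends an aluminium keeper strip, 8 mm wide, stands 8 mm above the top.
- surface_plate: the same plate; origin at the centre of its underside. Two of the rods on it are straight, any one is bent: its middle is 2.2 mm out of line with its ends, and it lies on its side. Rolled a quarter turn one way its middle rises up to 2.2 mm above the plate; the other way its middle stays down and its ends rise. The rods are stiff and roll without slipping under a light fingertip.
- tray_floor (a point): centre of the inner floor of the open grey plastic scrap tray, fixed to the bench beside the -y end of the plate: 170 mm (its x) by 96 mm (its y) outside, walls 3 mm thick (rim to 5 mm outside them) and 30 mm high above the bench; the floor is 3 mm above the bench
- tape_roll: small roll of black tape lying flat, 56 mm across, 19 mm high, beyond the plate; origin under its centre; leave alone
- side_cutters: small side cutters, 120 x 49 x 12 mm, lying beyond the plate; origin under the centre; leave alone
- driver: precision screwdriver, 148 mm long, 13 mm thick, lying on the robot's side of the plate; origin under its centre; leave alone

How it is judged:
On the way:
1. the bent rod is rolled under the finger, pressed on the plate with more than 1.5 N, until its middle has risen 0.6 mm or more (z of rod_2_centre in the frame of plate_top between 0.0066 and 0.01 m and contact force between rod_2 and surface_plate above 1.5 N and contact force between the fingers and rod_2 above 1 N and angle between rod_2_centre's own z axis and vertical above 0.3 rad), for 0.05 s.
At the end, for the whole second after the job is handed in: The bent rod lies at rest on the floor of the scrap tray (its centre inside the walls and under 12 mm above the floor); both straight rods lie at rest flat on the plate, their centres within 60 mm of the plate's middle along its x (x of rod_2_centre in the frame of tray_floor between -0.085 and 0.085 m and y of rod_2_centre in the frame of tray_floor between -0.045 and 0.045 m and z of rod_2_centre in the frame of tray_floor below 0.012 m and linear speed of each of rod_2, rod_1, rod_3 below 0.02 m/s and x of rod_1_centre in the frame of plate_top between -0.06 and 0.06 m and y of rod_1_centre in the frame of plate_top between -0.115 and 0.115 m and z of rod_1_centre in the frame of plate_top between 0.003 and 0.009 m and x of rod_3_centre in the frame of plate_top between -0.06 and 0.06 m and y of rod_3_centre in the frame of plate_top between -0.115 and 0.115 m and z of rod_3_centre in the frame of plate_top between 0.003 and 0.009 m); the robot touches nothing.
It fails at once if a rod is pressed on the plate with more than 15 N (contact force between any of rod_1, rod_2, rod_3 and surface_plate above 15 N).
It fails at once if a straight rod is taken off the plate (z of any of rod_1_centre, rod_3_centre in the frame of plate_top above 0.025 m or z of any of rod_1_centre, rod_3_centre in the frame of plate_top below 0 m).
It fails at once if the tape roll, side cutters or screwdriver is moved (distance of any of tape_roll, side_cutters, driver from where it was at the start of the episode above 0.02 m).
It also fails if it takes over 64 s, if anything falls off the work surface, if the arm or the gripper's body presses on something with over 40 N, if the wrist force passes 120 N, or if a joint passes its speed limit or range.

## Working session

There is one attempt and no reset: what is moved stays moved. The work goes in short steps, Python scripts to look and compute and a tool call to move; the robot and the scene stay as the last step left them, time stands still between calls to the robot, and variables do not carry over. Pictures are saved under pics/ and viewed, and the job is handed in when it is done.

Besides the shell and the picture viewer there is one more tool, called by a JSON object that holds its "method" and its "body". jog_arm: Moves the arm, as the interface text tells. Its arguments: {"type":"object","properties":{"plan":{"type":"array","items":{"type":"array","items":{"type":"number"}}}},"required":["plan"]}

```bash
mkdir -p pics
cat > h.py <<'E'
import numpy as np, cv2
from station import arm
def snap(name,fn):
    c=arm.capture(name); cv2.imwrite('pics/'+fn,cv2.cvtColor(c['color'],cv2.COLOR_RGB2BGR)); return c
def ray(c,u,v,z):
    T=np.array(c['world_to_cam']);R=T[:3,:3];o=-R.T@T[:3,3]
    d=R.T@np.array([(u-c['cx'])/c['fx'],-(v-c['cy'])/c['fy'],-1.])
    return o+d*(z-o[2])/d[2]
E
python3 - <<'E'
from h import *
c=snap('top','t1.png');c2=snap('scene','s1.png');c3=snap('wrist','w1.png')
print({k:v for k,v in c.items() if k!='color'}.keys(),c['fx'],np.round(c['world_to_cam'],3))
print(arm.get_obs(), arm.nose_length)
E
```

```text
dict_keys(['fx', 'fy', 'cx', 'cy', 'world_to_cam']) 537.899977156819 [[ 0.026 -1.     0.002 -0.232]
 [ 0.992  0.026  0.127 -0.524]
 [-0.127 -0.002  0.992 -1.055]
 [ 0.     0.     0.     1.   ]]
{'clock': 0.15, 'qpos': array([-1.52328752e+00,  1.81385585e-01,  1.60775525e+00,  1.61469696e-05,
        1.35376679e+00, -2.06293181e-01]), 'qd': array([-5.57427093e-04, -3.75760859e-04, -3.29351379e-03, -6.89447606e-04,
       -2.73092288e-04, -8.82494834e-05]), 'effort': array([ 8.13646457e-04, -4.45260108e+01, -3.51689458e+01, -3.27581338e-04,
        5.84367648e-03,  5.02178885e-07]), 'tool_pos': array([ 0.14438183, -0.55619627,  0.25559367]), 'tcp_rot': array([-5.05434789e-04,  7.90911512e-01, -6.11930182e-01, -4.20578330e-04]), 'force': array([0.78929577, 0.48100796, 0.62818155]), 'ft_torque': array([-0.0029205 , -0.02326055, -0.03552128]), 'grip_width': 1.000192036695508} 0.025
```

View pics/t1.png

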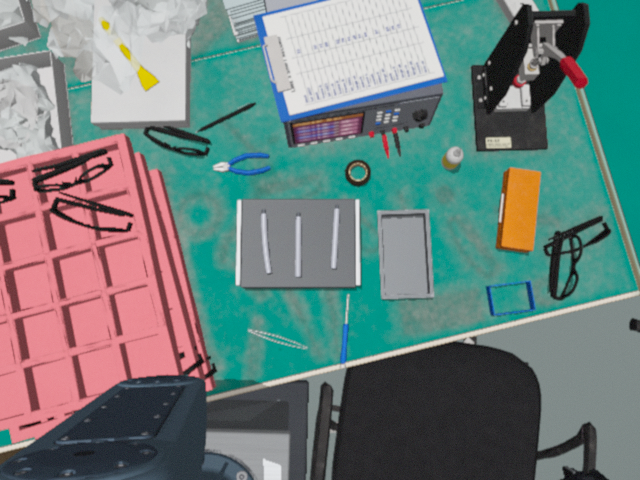

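View pics/s1.png

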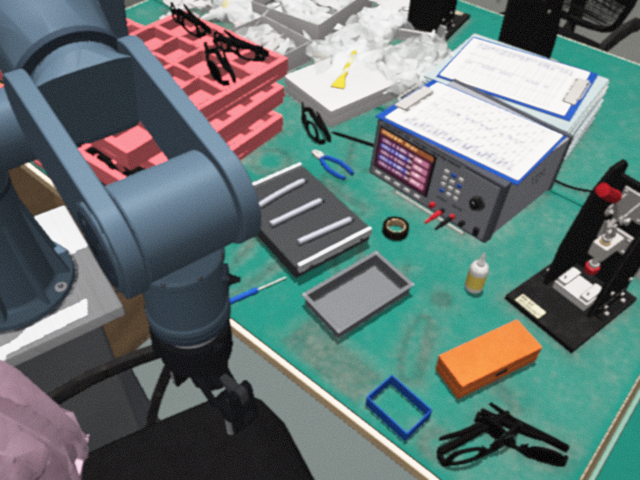

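View pics/w1.png

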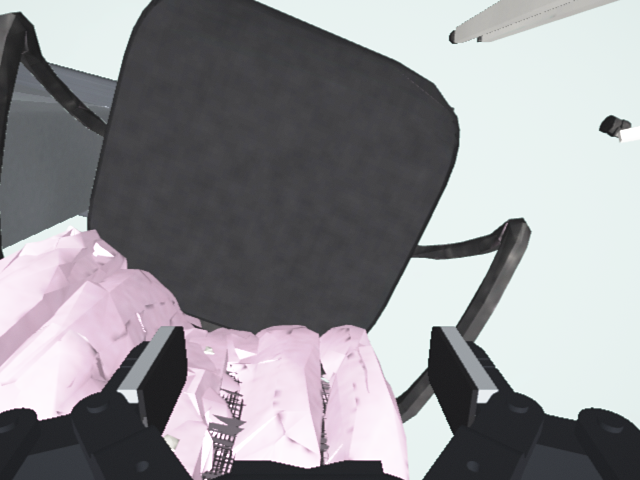

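The top view shows the plate at about (300,243), with the rods at columns 266, 298 and 335. The tray is at (405,253), the driver at (346,330), the tape at (358,172) and the cutters at (243,163). Next I'll measure them.

Run:
```python
from h import *
c=snap('top','t2.png'); im=c['color']; g=cv2.cvtColor(im,cv2.COLOR_RGB2GRAY)
sub=np.zeros_like(g); sub[202:285,244:354]=g[202:285,244:354]
m=(sub>130).astype(np.uint8)
n,l,s,ce=cv2.connectedComponentsWithStats(m)
for i in range(1,n):
    if s[i,4]<60: continue
    ys,xs=np.where(l==i); p=np.c_[xs,ys].astype(np.float32)
    vx,vy,x0,y0=cv2.fitLine(p,cv2.DIST_L2,0,.01,.01).ravel()
    t=(p-[x0,y0])@[vx,vy]; a=[x0+vx*t.min(),y0+vy*t.min()];b=[x0+vx*t.max(),y0+vy*t.max()]
    for q in sorted([a,b],key=lambda q:q[1]):
        print(i,s[i,4],np.round(q,1),np.round(ray(c,*q,0.048),4))
    # width at ends
    print([int((ys==r).sum()) for r in range(ys.min(),ys.max()+1)])
for n_,q,z in [('pl tl',(238,200),.048),('pl tr',(360,200),.048),('bl',(237,287),.048),('br',(360,289),.048)]: print(n_,np.round(ray(c,*q,z),4))
g2=cv2.resize(im[190:310,225:445],None,fx=3.6,fy=3.6,interpolation=cv2.INTER_CUBIC)
cv2.imwrite('pics/t2z.png',g2[:,:,::-1])
for q in [(378,210),(429,210),(433,298),(381,298)]: print('tray rim',np.round(ray(c,*q,.03),4))
for q in [(348,296),(344,362)]: print('driver',np.round(ray(c,*q,.006),4))
```

```text
1 3601 [253.1 199. ] [ 0.6124 -0.0736  0.048 ]
1 3601 [284.5 294.1] [ 0.4232 -0.1437  0.048 ]
[32, 25, 26, 28, 30, 28, 30, 23, 22, 21, 20, 28, 29, 28, 35, 37, 37, 39, 39, 43, 39, 40, 39, 37, 40, 41, 37, 37, 37, 40, 41, 38, 46, 42, 44, 44, 47, 48, 48, 46, 43, 46, 41, 41, 44, 42, 44, 40, 40, 45, 48, 47, 53, 50, 49, 49, 49, 50, 49, 51, 50, 50, 49, 52, 51, 46, 53, 49, 52, 53, 51, 46, 48, 52, 57, 56, 54, 66, 65, 62, 62, 62, 63]
11 400 [336.2 207.9] [ 0.5986 -0.2417  0.048 ]
11 400 [332.7 268.1] [ 0.477  -0.2375  0.048 ]
[5, 6, 6, 7, 7, 7, 6, 6, 6, 6, 6, 6, 6, 6, 7, 7, 7, 7, 7, 6, 6, 7, 7, 7, 7, 7, 7, 7, 7, 7, 6, 7, 8, 8, 8, 7, 6, 6, 7, 7, 7, 6, 6, 6, 6, 6, 6, 7, 7, 7, 7, 7, 8, 7, 6, 7, 7, 7, 5, 5, 4]
pl tl [ 0.6095 -0.0433  0.048 ]
pl tr [ 0.616  -0.2892  0.048 ]
bl [ 0.4346 -0.0494  0.048 ]
br [ 0.437  -0.2924  0.048 ]
tray rim [ 0.5999 -0.3276  0.03  ]
tray rim [ 0.6027 -0.432   0.03  ]
tray rim [ 0.4236 -0.4402  0.03  ]
tray rim [ 0.4209 -0.336   0.03  ]
driver [ 0.4239 -0.2709  0.006 ]
driver [ 0.2911 -0.2655  0.006 ]
```

View pics/t2z.png

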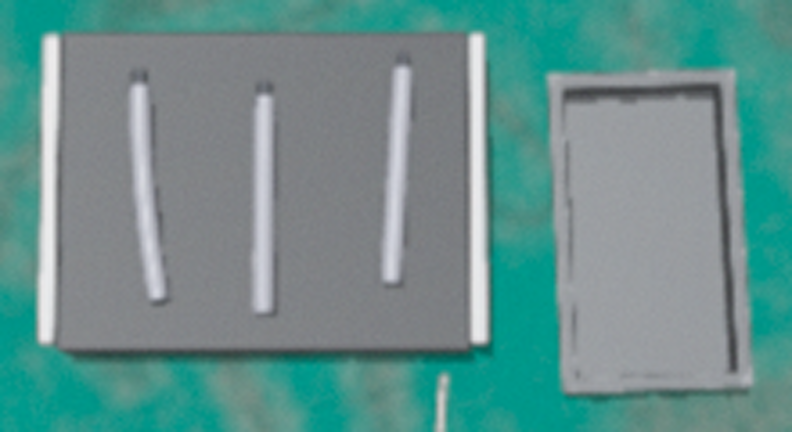

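```bash
cat > rods.py <<'E'
from h import *
def rods(c,boxes,thr=150,z=.046):
    g=cv2.cvtColor(c['color'],cv2.COLOR_RGB2GRAY).astype(float); out=[]
    for (x0,x1,y0,y1) in boxes:
        P=[]
        for r in range(y0,y1):
            w=np.clip(g[r,x0:x1]-thr,0,None)
            if (w>0).sum()>=4: P.append([(w*np.arange(x0,x1)).sum()/w.sum(),r])
        P=np.array(P); W=np.array([ray(c,u,v,z) for u,v in P])
        k=np.polyfit(W[:,0],W[:,1],1); q=np.polyfit(W[:,0],W[:,1],2)
        print('x %.4f..%.4f mid (%.4f,%.4f) slope %.4f sag mm %.2f'%(W[:,0].min(),W[:,0].max(),W[:,0].mean(),np.polyval(k,W[:,0].mean()),k[0],-q[0]*(np.ptp(W[:,0])/2)**2*1e3))
E
python3 - <<'E'
from rods import *
c=snap('top','t3.png')
g=cv2.cvtColor(c['color'],cv2.COLOR_RGB2GRAY)
print(g[230,245:350])
rods(c,[(254,278,205,280),(288,308,205,280),(322,346,205,280)])
E
```

```text
[134 133 136 133 134 134 135 132 132 132 134 131 131 132 133 134 158 188
 206 200 181 152 110 118 132 130 134 133 130 128 132 132 134 129 131 131
 130 129 130 130 131 129 131 128 128 129 127 128 129 131 150 184 204 207
 189 157 115 115 128 127 127 127 127 128 128 126 127 130 127 129 127 129
 126 126 127 128 129 125 124 123 128 126 126 125 124 127 124 134 170 195
 212 196 173 137 124 124 124 125 123 126 124 125 124 123 123]
x 0.4660..0.5826 mid (0.5240,-0.1004) slope 0.1283 sag mm 2.45
x 0.4616..0.5783 mid (0.5197,-0.1661) slope 0.0223 sag mm 0.04
x 0.4793..0.5967 mid (0.5378,-0.2398) slope -0.0335 sag mm -0.03
```

{"method": "jog_arm", "body": {"plan": [[-1.2,-1.7,0,0,0,0,0],[-2.5,-3.5,0.5,0,0,0,0],[-2.5,-3.5,0.5,0,0,0,0],[-2.5,-3.5,0.5,0,0,0,0],[-2.5,-3.5,0.5,0,0,0,0],[-2.5,-3.5,0.5,0,0,0,0],[-2.5,-3.5,0.5,0,0,0,0],[-2.5,-3.5,0.5,0,0,0,0]]}}

```text
clock: 1.05
tool_pos: [0.352, -0.3073, 0.2212]
tcp_rot: [-0.0, 0.791, -0.612, 0.0]
force: [0.6, -0.2, 0.4]
grip_width: 0.003
```

{"method": "jog_arm", "body": {"plan": [[-2.5,-3.5,0.5,0,0,-0.14,0],[0,0,0,0,0,-0.145,0],[0,0,0,0,0,-0.145,0],[0,0,0,0,0,-0.145,0],[0,0,0,0,0,-0.145,0],[0,0,0,0,0,-0.145,0],[0,0,0,0,0,-0.145,0],[0,0,0,0,0,-0.145,0]]}}

```text
clock: 1.85
tool_pos: [0.3787, -0.2757, 0.2162]
tcp_rot: [-0.0, 0.997, -0.078, 0.0]
force: [-0.3, 0.1, -0.3]
grip_width: -0.0
```

```bash
cat > go.py <<'E'
import sys
from h import *
from scipy.spatial.transform import Rotation as Ro
def delta(p,yaw):  # yaw of tool x (deg)
    o=arm.get_obs(); q=o['tcp_rot']; R=Ro.from_quat(q[[1,2,3,0]])
    y=np.radians(yaw); c,s=np.cos(y),np.sin(y)
    G=Ro.from_matrix(np.array([[c,s,0],[s,-c,0],[0,0,-1]]).T)
    print('t',round(o['clock'],2),'pos',np.round(o['tool_pos'],4),'F',np.round(o['force'],2),'w',round(o['grip_width'],3),'yaw',np.degrees(np.arctan2(R.as_matrix()[1,0],R.as_matrix()[0,0])).round(2))
    print('tool d cm',np.round(R.inv().apply(np.array(p)-o['tool_pos'])*100,2),'rot',np.round((R.inv()*G).as_rotvec(),3))
if __name__=='__main__': delta([float(a) for a in sys.argv[1:4]],float(sys.argv[4]))
E
python3 go.py 0.524 -0.1 0.1 7.3
```

```text
t 1.85 pos [ 0.3787 -0.2757  0.2162] F [-0.28  0.11 -0.33] w -0.0 yaw -8.91
tool d cm [ 11.64 -19.61  11.63] rot [-0.    -0.    -0.283]
```

{"method": "jog_arm", "body": {"plan": [[1.8,-3.3,0,0,0,-0.141,0],[2.3,-3.0,0.5,0,0,-0.142,0],[2.9,-2.4,1.5,0,0,0,0],[2.9,-2.4,1.5,0,0,0,0],[2.9,-2.4,1.5,0,0,0,0],[0,-2.4,1.5,0,0,0,0],[0,0,1.5,0,0,0,0],[0,0,0.5,0,0,0,0]]}}

```text
clock: 2.65
tool_pos: [0.4989, -0.1096, 0.1297]
tcp_rot: [-0.001, 0.998, 0.062, -0.001]
force: [0.3, -0.4, 0.8]
grip_width: 0.0
```

```bash
python3 - <<'E'
from h import *
snap('wrist','w2.png')
E
python3 go.py 0.524 -0.098 0.085 7.3
```

```text
t 2.7 pos [ 0.499  -0.1104  0.1297] F [ 0.12 -0.32  0.62] w -0.001 yaw 7.0
tool d cm [ 2.65 -0.92  4.47] rot [-0.002  0.002 -0.005]
```

View pics/w2.png

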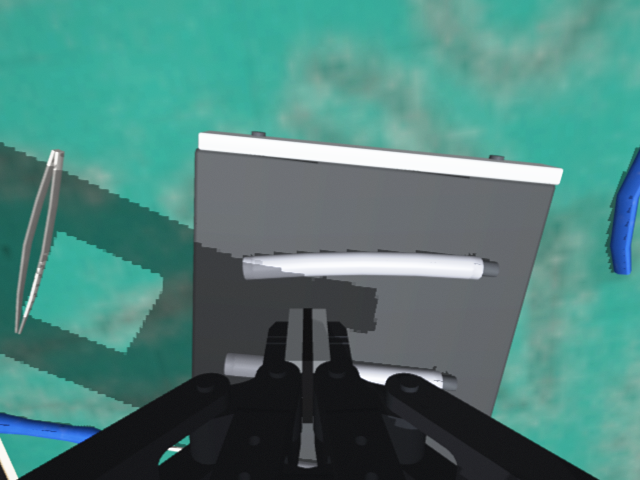

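The wrist view shows the target rod from (245,265) to (495,268), curved, with the shut fingertips at (307,315). I'll descend next to its middle.

{"method": "jog_arm", "body": {"plan": [[1.3,-0.4,2,0,0,0,0],[1.3,-0.5,2,0,0,0,0],[0,0,0.4,0,0,0,0],[0,0,0,0,0,0,0],[0,0,0,0,0,0,0]]}}

```text
clock: 3.2
tool_pos: [0.525, -0.1003, 0.0883]
tcp_rot: [0.0, 0.998, 0.06, 0.0]
force: [0.1, -0.5, 0.2]
grip_width: -0.001
```

```bash
python3 - <<'E'
from h import *
snap('wrist','w3.png')
E
python3 go.py 0.524 -0.098 0.077 7.3
```

```text
t 3.25 pos [ 0.5251 -0.1004  0.0885] F [0.26 0.15 1.5 ] w 0.002 yaw 6.9
tool d cm [-0.08 -0.26  1.15] rot [ 0.001 -0.001 -0.007]
```

View pics/w3.png

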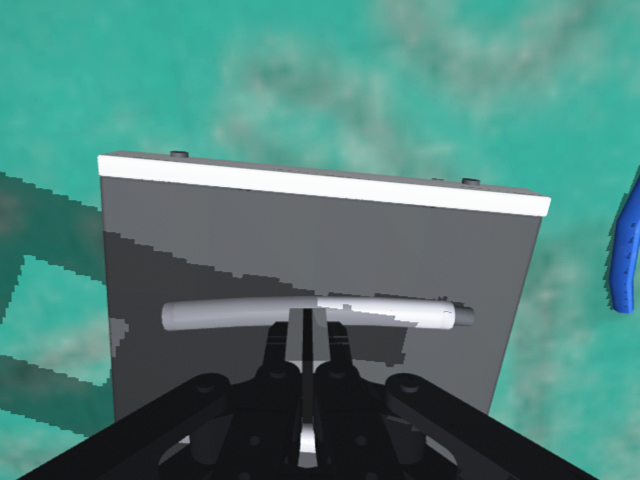

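{"method": "jog_arm", "body": {"plan": [[0,-0.3,0.5,0,0,0,0],[0,0,0.3,0,0,0,0],[0,0,0.1,0,0,0,0],[0,0,0,0,0,0,0]]}}

```text
clock: 3.65
tool_pos: [0.5243, -0.0967, 0.0781]
tcp_rot: [-0.0, 0.998, 0.06, -0.0]
force: [0.3, -0.2, 0.3]
grip_width: -0.0
```

{"method": "jog_arm", "body": {"plan": [[0,0,0.05,0,0,0,0],[0,0,0,0,0,0,0]]}}

```text
clock: 3.85
tool_pos: [0.5245, -0.0968, 0.0778]
tcp_rot: [-0.0, 0.998, 0.06, 0.0]
force: [0.5, -0.8, 0.8]
grip_width: -0.001
```

{"method": "jog_arm", "body": {"plan": [[0,0,0.05,0,0,0,0],[0,0,0,0,0,0,0]]}}

```text
clock: 4.05
tool_pos: [0.5245, -0.0968, 0.0773]
tcp_rot: [-0.0, 0.998, 0.06, -0.0]
force: [0.4, 0.8, 0.4]
grip_width: 0.003
```

Steps of 0.2–0.3 mm until contact.

{"method": "jog_arm", "body": {"plan": [[0,0,0.03,0,0,0,0],[0,0,0,0,0,0,0]]}}

```text
clock: 4.25
tool_pos: [0.5246, -0.0968, 0.0771]
tcp_rot: [0.0, 0.998, 0.06, 0.0]
force: [0.3, 0.9, 0.5]
grip_width: 0.0
```

{"method": "jog_arm", "body": {"plan": [[0,0,0.02,0,0,0,0],[0,0,0,0,0,0,0]]}}

```text
clock: 4.45
tool_pos: [0.5246, -0.0968, 0.077]
tcp_rot: [0.0, 0.998, 0.06, 0.0]
force: [-0.8, -0.2, 2.7]
grip_width: 0.002
```

{"method": "jog_arm", "body": {"plan": [[0,0,0.02,0,0,0,0],[0,0,0,0,0,0,0]]}}

```text
clock: 4.65
tool_pos: [0.5246, -0.0969, 0.0769]
tcp_rot: [0.0, 0.998, 0.06, 0.0]
force: [-2.1, 0.7, 4.8]
grip_width: -0.003
```

{"method": "jog_arm", "body": {"plan": [[0,0.1,-0.01,0,0,0,0],[0,0,0,0,0,0,0]]}}

```text
clock: 4.85
tool_pos: [0.5248, -0.0978, 0.077]
tcp_rot: [0.0, 0.998, 0.06, 0.0]
force: [-2.3, 0.1, 6.3]
grip_width: -0.0
```

{"method": "jog_arm", "body": {"plan": [[0,0.1,-0.015,0,0,0,0],[0,0,0,0,0,0,0]]}}

```text
clock: 5.05
tool_pos: [0.5249, -0.0988, 0.0771]
tcp_rot: [0.0, 0.998, 0.06, 0.0]
force: [-2.5, 0.9, 6.4]
grip_width: -0.001
```

{"method": "jog_arm", "body": {"plan": [[0,0.1,-0.02,0,0,0,0],[0,0,0,0,0,0,0]]}}

```text
clock: 5.25
tool_pos: [0.525, -0.0998, 0.0773]
tcp_rot: [0.0, 0.998, 0.06, 0.0]
force: [-1.3, 1.0, 4.5]
grip_width: 0.0
```

The finger is being lifted at constant force. I'll keep rolling the same way.

{"method": "jog_arm", "body": {"plan": [[0,0.1,-0.016,0,0,0,0],[0,0.1,-0.016,0,0,0,0],[0,0,0,0,0,0,0]]}}

```text
clock: 5.55
tool_pos: [0.5253, -0.1019, 0.0776]
tcp_rot: [0.0, 0.998, 0.06, 0.0]
force: [-1.1, 1.2, 4.7]
grip_width: -0.002
```

{"method": "jog_arm", "body": {"plan": [[0,0.1,-0.015,0,0,0,0],[0,0.1,-0.015,0,0,0,0],[0,0,0,0,0,0,0]]}}

```text
clock: 5.85
tool_pos: [0.5255, -0.1039, 0.0779]
tcp_rot: [0.0, 0.998, 0.06, 0.0]
force: [-1.9, 0.4, 5.8]
grip_width: 0.001
```

{"method": "jog_arm", "body": {"plan": [[0,0.1,-0.014,0,0,0,0],[0,0.1,-0.013,0,0,0,0],[0,0,0,0,0,0,0],[0,0,0,0,0,0,0]]}}

```text
clock: 6.25
tool_pos: [0.5257, -0.1059, 0.0781]
tcp_rot: [0.0, 0.998, 0.06, 0.0]
force: [-1.1, -0.1, 4.5]
grip_width: 0.001
```

```bash
python3 - <<'E'
from h import *
snap('wrist','w4.png')
E
python3 go.py 0.524 -0.098 0.077 7.3
```

```text
t 6.3 pos [ 0.5258 -0.1059  0.0781] F [-0.88 -0.41  5.66] w 0.0 yaw 6.93
tool d cm [-0.08 -0.8   0.11] rot [ 0.    -0.    -0.006]
```

View pics/w4.png

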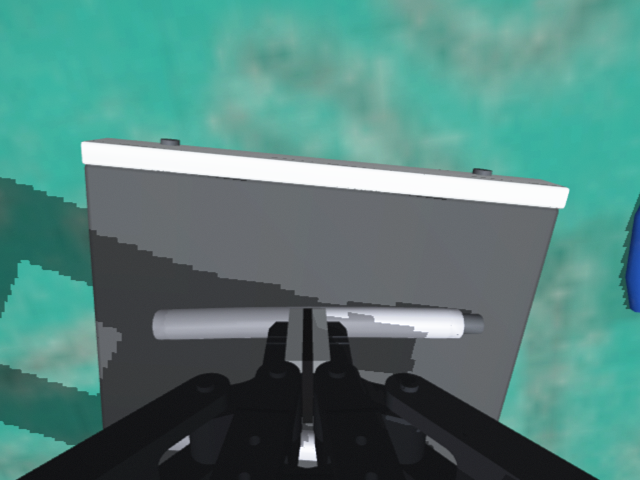

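The rod now looks nearly straight from above (row ~322), so the bow points up. The finger has risen about 1.2 mm at about 5 N. I'll roll a little further, then back.

{"method": "jog_arm", "body": {"plan": [[0,0.1,-0.012,0,0,0,0],[0,0.1,-0.011,0,0,0,0],[0,0.1,-0.01,0,0,0,0],[0,0,0,0,0,0,0]]}}

```text
clock: 6.7
tool_pos: [0.5261, -0.1088, 0.0784]
tcp_rot: [0.0, 0.998, 0.06, 0.0]
force: [-0.9, -0.3, 5.7]
grip_width: -0.002
```

{"method": "jog_arm", "body": {"plan": [[0,-0.1,0.01,0,0,0,0],[0,-0.1,0.011,0,0,0,0],[0,-0.1,0.012,0,0,0,0],[0,-0.1,0.013,0,0,0,0],[0,-0.1,0.013,0,0,0,0],[0,-0.1,0.014,0,0,0,0],[0,0,0,0,0,0,0]]}}

```text
clock: 7.4
tool_pos: [0.5253, -0.1027, 0.0777]
tcp_rot: [0.0, 0.998, 0.06, 0.0]
force: [-0.5, 1.9, 4.7]
grip_width: 0.003
```

{"method": "jog_arm", "body": {"plan": [[0,-0.1,0.014,0,0,0,0],[0,-0.1,0.015,0,0,0,0],[0,-0.1,0.015,0,0,0,0],[0,-0.1,0.015,0,0,0,0],[0,-0.1,0.013,0,0,0,0],[0,0,0,0,0,0,0]]}}

```text
clock: 8.0
tool_pos: [0.5247, -0.0977, 0.077]
tcp_rot: [0.0, 0.998, 0.061, 0.0]
force: [-1.3, 1.8, 6.2]
grip_width: -0.002
```

That is a repeatable lift of 1.4–1.5 mm at about 5 N, so this rod is the bent one. I'll lift off and turn the jaws across the rod.

{"method": "jog_arm", "body": {"plan": [[0,0,-0.1,0,0,0,0],[0,0,-0.5,0,0,0,0],[0,0,-3,0,0,0,0],[0,0,-3,0,0,0.145,2.5],[0,0,0,0,0,0.145,2.5],[0,0,0,0,0,0.145,2.5],[0,0,0,0,0,0.145,2.5],[0,0,0,0,0,0.145,2.5]]}}

```text
clock: 8.8
tool_pos: [0.5245, -0.0977, 0.1429]
tcp_rot: [0.0, 0.954, -0.3, -0.0]
force: [-0.1, 0.3, 0.3]
grip_width: 0.295
```

{"method": "jog_arm", "body": {"plan": [[0,0,0,0,0,0.145,2.5],[0,0,0,0,0,0.145,2.5],[0,0,0,0,0,0.145,2.5],[0,0,0,0,0,0.145,2.5],[0,0,0,0,0,0.145,2.5],[0,0,0,0,0,0.115,2.5],[0,0,0,0,0,0,2.5]]}}

```text
clock: 9.5
tool_pos: [0.5245, -0.0978, 0.1427]
tcp_rot: [0.0, 0.75, -0.661, -0.0]
force: [0.2, -0.3, 0.3]
grip_width: 0.291
```

```bash
python3 - <<'E'
from h import *
snap('wrist','w5.png'); snap('top','t5.png')
E
python3 go.py 0.524 -0.1 0.077 -82.7
```

```text
t 9.6 pos [ 0.5245 -0.0978  0.1428] F [ 1.21  1.32 -0.19] w 0.294 yaw -82.56
tool d cm [0.21 0.08 6.58] rot [0.    0.    0.002]
```

View pics/w5.png

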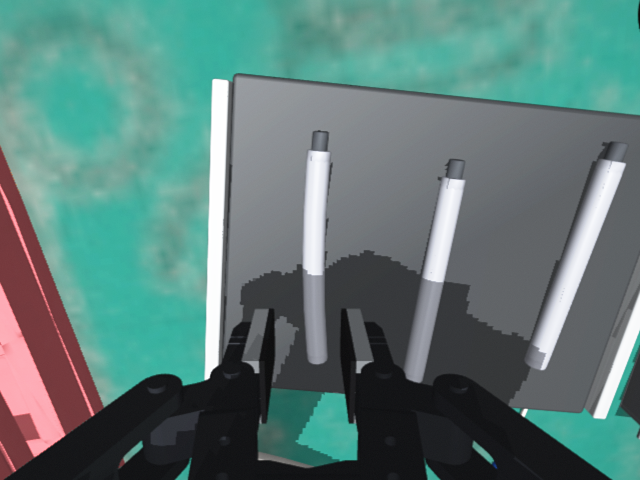

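View pics/t5.png

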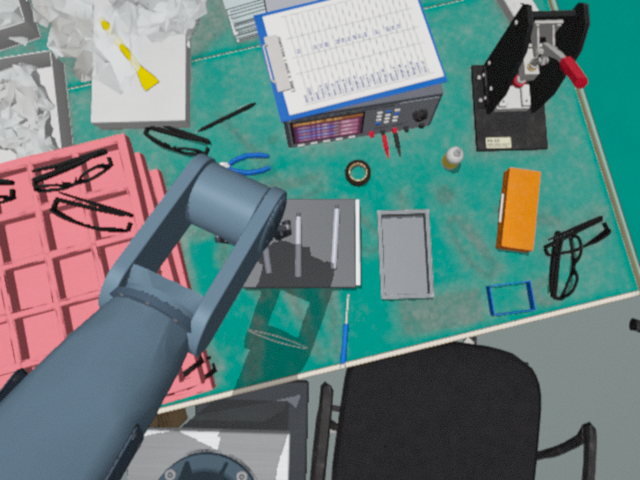

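Run:
```python
from h import *
c=snap('wrist','w6.png')
for q in [(319,152),(317,363),(314,245),(314,265)]: print(q,np.round(ray(c,*q,.047),4))
```

```text
(319, 152) [ 0.5845 -0.0963  0.047 ]
(317, 363) [ 0.4642 -0.1118  0.047 ]
(314, 245) [ 0.536  -0.1004  0.047 ]
(314, 265) [ 0.5248 -0.1019  0.047 ]
```

{"method": "jog_arm", "body": {"plan": [[0.37,0.05,2,0,0,0,2.5],[0,0,2.5,0,0,0,2.5],[0,0,2,0,0,0,2.5],[0,0,0.6,0,0,0,2.5],[0,0,0.3,0,0,0,2.5],[0,0,0,0,0,0,2.5]]}}

```text
clock: 10.25
tool_pos: [0.5249, -0.1016, 0.0692]
tcp_rot: [-0.0, 0.751, -0.661, 0.0]
force: [-0.3, -0.4, -0.0]
grip_width: 0.296
```

```bash
python3 - <<'E'
from h import *
snap('wrist','w7.png')
E
python3 go.py 0.5245 -0.1018 0.068 -82.6
```

```text
t 10.3 pos [ 0.5252 -0.1018  0.0697] F [0.08 0.08 0.1 ] w 0.292 yaw -82.7
tool d cm [-0.01  0.07  0.17] rot [-0.001 -0.001 -0.002]
```

View pics/w7.png

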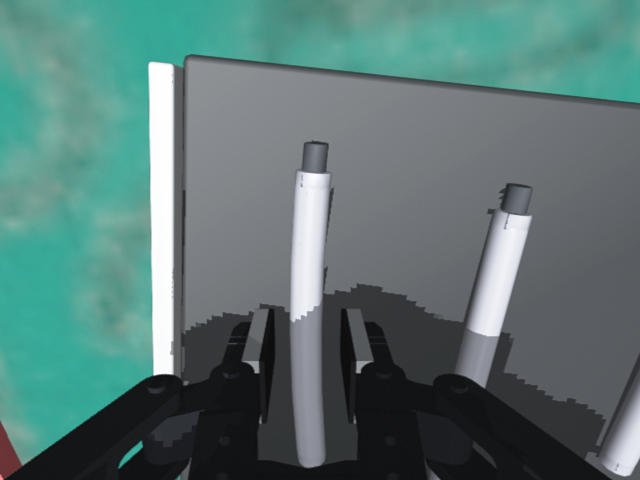

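{"method": "jog_arm", "body": {"plan": [[0,0,0.25,0,0,0,2.5],[0,0,0,0,0,0,2.0],[0,0,0,0,0,0,1.6],[0,0,0,0,0,0,1.3]]}}

```text
clock: 10.7
tool_pos: [0.5248, -0.1015, 0.0666]
tcp_rot: [-0.0, 0.751, -0.661, 0.0]
force: [-0.5, 0.5, 0.6]
grip_width: 0.149
```

{"method": "jog_arm", "body": {"plan": [[0,0,0,0,0,0,1.15],[0,0,0,0,0,0,1.0],[0,0,0,0,0,0,0.5],[0,0,0,0,0,0,0],[0,0,0,0,0,0,0]]}}

```text
clock: 11.2
tool_pos: [0.5248, -0.1016, 0.0667]
tcp_rot: [-0.0, 0.751, -0.661, 0.0]
force: [-1.6, 0.5, 5.3]
grip_width: 0.107
```

{"method": "jog_arm", "body": {"plan": [[0,0,-0.3,0,0,0,0],[0,0,-0.8,0,0,0,0],[0,0,-2,0,0,0,0],[0,0,-3,0,0,0,0],[0,0,0,0,0,0,0]]}}

```text
clock: 11.7
tool_pos: [0.5272, -0.1026, 0.1315]
tcp_rot: [-0.001, 0.75, -0.661, 0.004]
force: [0.5, -0.3, -0.6]
grip_width: 0.108
```

```bash
python3 - <<'E'
from h import *
snap('wrist','w8.png')
E
python3 go.py 0.512 -0.384 0.13 -82.6
```

```text
t 11.75 pos [ 0.5262 -0.1022  0.1297] F [-0.16 -0.62 -1.91] w 0.111 yaw -82.73
tool d cm [2.778e+01 4.970e+00 2.000e-02] rot [-0.004 -0.003 -0.002]
```

View pics/w8.png

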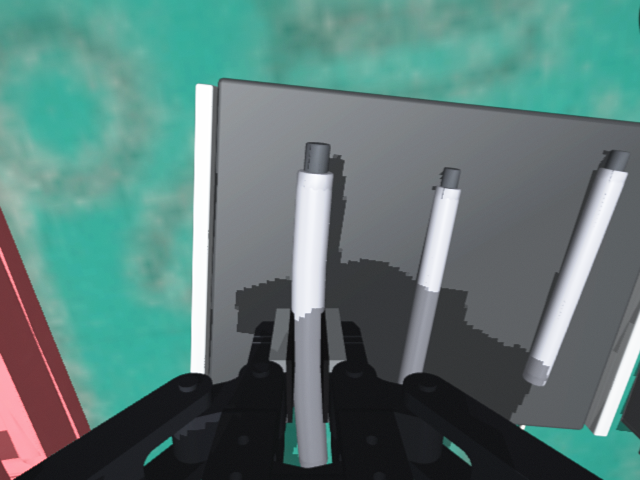

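The rod is held (column 313, between the pads) and clear of the plate. I'll carry it over the tray.

{"method": "jog_arm", "body": {"plan": [[2,0.4,-0.5,0,0,0,0],[4,0.7,-0.5,0,0,0,0],[4,0.7,0,0,0,0,0],[4,0.7,0,0,0,0,0],[4,0.7,0,0,0,0,0],[4,0.7,0,0,0,0,0],[3,0.6,0,0,0,0,0],[2,0.4,0,0,0,0,0]]}}

```text
clock: 12.55
tool_pos: [0.509, -0.3774, 0.1359]
tcp_rot: [0.0, 0.75, -0.662, -0.001]
force: [-0.0, -0.5, -1.1]
grip_width: 0.111
```

{"method": "jog_arm", "body": {"plan": [[0.8,0.1,0,0,0,0,0],[0,0,0,0,0,0,0]]}}

```text
clock: 12.75
tool_pos: [0.5098, -0.3836, 0.1366]
tcp_rot: [-0.0, 0.75, -0.661, -0.001]
force: [-0.6, 1.0, 0.1]
grip_width: 0.103
```

```bash
python3 - <<'E'
from h import *
snap('wrist','w9.png')
E
python3 go.py 0.512 -0.384 0.032 -82.6
```

```text
t 12.8 pos [ 0.51   -0.3826  0.1366] F [ 0.3   0.48 -1.1 ] w 0.105 yaw -82.73
tool d cm [ 0.18 -0.18 10.46] rot [ 0.001  0.002 -0.002]
```

View pics/w9.png

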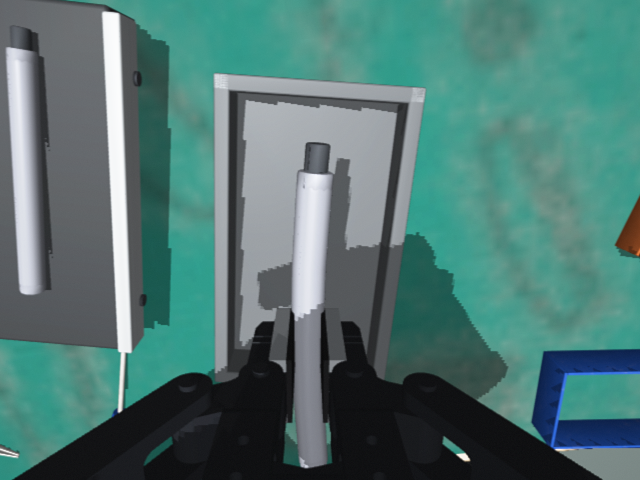

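The held rod is centred over the tray. I'll lower it and release.

{"method": "jog_arm", "body": {"plan": [[0,0,2.5,0,0,0,0],[0,0,3,0,0,0,0],[0,0,2.5,0,0,0,0],[0,0,1.5,0,0,0,0],[0,0,0.6,0,0,0,0],[0,0,0.2,0,0,0,0],[0,0,0,0,0,0,0]]}}

```text
clock: 13.5
tool_pos: [0.5108, -0.3838, 0.0352]
tcp_rot: [0.0, 0.751, -0.661, 0.001]
force: [-0.0, -1.0, -1.1]
grip_width: 0.113
```

{"method": "jog_arm", "body": {"plan": [[0,0,0.1,0,0,0,0],[0,0,0,0,0,0,0]]}}

```text
clock: 13.7
tool_pos: [0.5106, -0.3842, 0.0344]
tcp_rot: [0.0, 0.75, -0.661, 0.001]
force: [-0.3, -0.7, -0.7]
grip_width: 0.111
```

{"method": "jog_arm", "body": {"plan": [[0,0,0.2,0,0,0,0],[0,0,0.15,0,0,0,0],[0,0,0,0,0,0,0]]}}

```text
clock: 14.0
tool_pos: [0.5102, -0.3837, 0.0298]
tcp_rot: [0.0, 0.75, -0.661, 0.0]
force: [-0.4, -0.2, -0.6]
grip_width: 0.106
```

{"method": "jog_arm", "body": {"plan": [[0,0,0,0,0,0,1.4],[0,0,0,0,0,0,2.0],[0,0,0,0,0,0,2.5],[0,0,-0.5,0,0,0,2.5],[0,0,-2,0,0,0,2.5],[0,0,-4,0,0,0,2.5],[0,0,-4,0,0,0,2.5],[0,0,0,0,0,0,2.5]]}}

```text
clock: 14.8
tool_pos: [0.5132, -0.3867, 0.1424]
tcp_rot: [0.001, 0.751, -0.661, 0.006]
force: [0.9, -1.5, 1.3]
grip_width: 0.296
```

```bash
python3 - <<'E'
from h import *
snap('wrist','w10.png')
E
python3 go.py 0.512 -0.384 0.3 -82.6
```

```text
t 14.85 pos [ 0.512  -0.3856  0.1394] F [-0.1   0.58 -0.58] w 0.291 yaw -82.73
tool d cm [ -0.05  -0.09 -16.06] rot [-0.005 -0.007 -0.002]
```

View pics/w10.png

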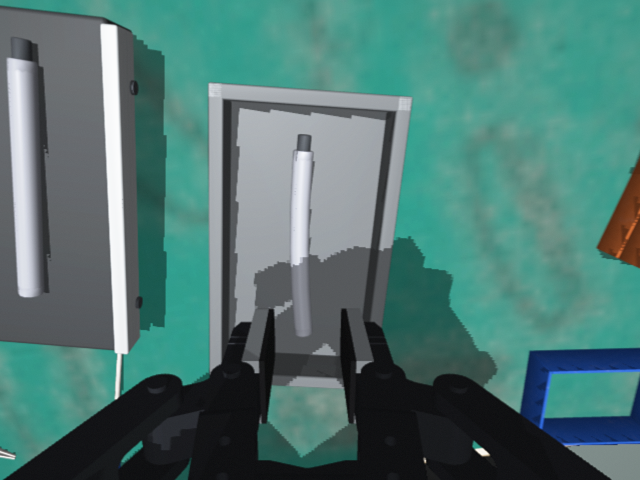

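The rod lies on the tray floor at about (300,235). I'll back away for a final clear top view.

{"method": "jog_arm", "body": {"plan": [[0,0,-4,0,0,0,2.5],[3,3,-2,0,0,0,2.5],[3,3,0,0,0,0,2.5],[3,3,0,0,0,0,2.5],[3,3,0,0,0,0,2.5],[3,3,0,0,0,0,2.5],[0,0,0,0,0,0,2.5],[0,0,0,0,0,0,2.5]]}}

```text
clock: 15.65
tool_pos: [0.3792, -0.5513, 0.1933]
tcp_rot: [-0.001, 0.75, -0.662, -0.001]
force: [0.3, 1.4, 0.1]
grip_width: 0.297
```

Run:
```python
from rods import *
c=snap('top','t9.png')
rods(c,[(288,308,205,280),(322,346,205,280)])
print(arm.get_obs()['clock'])
```

```text
x 0.4616..0.5783 mid (0.5197,-0.1661) slope 0.0223 sag mm 0.04
x 0.4793..0.5967 mid (0.5378,-0.2398) slope -0.0335 sag mm -0.01
15.7
```

View pics/t9.png

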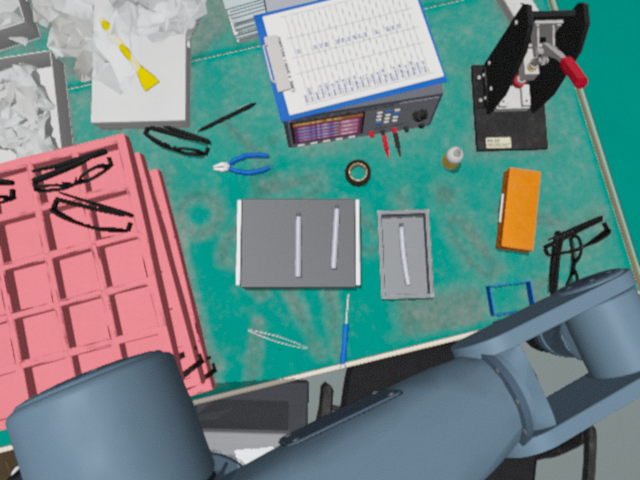

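The bent rod is in the tray at (404,254), and the straight rods are unmoved at columns 298 and 335. The tape, cutters and driver are where they were, and the arm is clear. I'll hand in.

```bash
python3 -c "
from station import arm
print(arm.hand_in())"
```

```text
the job is handed in; nothing more can be done
None
```

The bent rod is in the scrap tray and the job is handed in at about 15.7 s of the 64 s allowed; the hand-in reported no verdict.

- **Finding it:** The top view showed the +y rod bowed by about 2.4 mm and the other two straight to within 0.05 mm, so I rolled that one first.
- **Feeling it:** I rolled it toward −y under the shut fingertips at about 4–6 N on the wrist sensor. The finger rose about 1.4–1.5 mm over 12 mm of travel and came back down as I rolled it back.
- **Placing it:** I gripped it across its middle and released it within about a millimetre of the tray floor. The wrist force read 5.3 N while the jaws closed.

**Last checks:** The final top view shows the bent rod inside the tray. The two straight rods measure exactly as at the start, and the tape, cutters and driver look unmoved. The arm is clear of everything.

**Not done or not confirmed:**
- I rolled the bent rod only the way that lifts its middle, to about 1 rad rather than a full quarter turn, and back. I did not roll it the other way.
- I did not roll the two straight rods, because the first one already lifted the finger.
- The measured lift is a little under the 1.85 mm expected for that travel.

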